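Put the condiments back on their tray

ROBOT

A 6-joint arm with a two-finger parallel gripper is mounted at the origin on a cart in front of the work surface, level with it; the furniture and walls round the work are solid. World frame = base frame: x ahead of the robot, y to its left, z up, the work surface at z = 0. Lengths are in m, angles in rad, forces in N, time in s.
With the tool pointing down it reaches from about 0.375 to 0.925 m from the base axis. Payload 5.7 kg.
Tool frame: the origin (TCP) lies at the very end of the fingers, on their centre line; the grasp point (between the pads) lies 19 mm behind it; z points along the fingers, y is the direction in which the jaws open and shut (so a half turn about z gives the same grasp; the last joint's range is limited). The gripper opens to 88 mm and grips with 3 to 60 N. Pads are 20 mm wide; open, the fingers measure 115 mm over their backs; the gripper's body (75 mm by 178 mm) begins 61 mm behind the grasp point.
Start: joints at [-1.415, 0.359, 1.51, -0, 1.272, -0.115], TCP at [0.16, -0.578, 0.223] pointing down, gripper open.
Joint ranges: [-2.97, 2.97], [-1.01, 2.36], [0.21, 2.38], [-0.96, 4.11], [0.2, 2.71], [-2.98, 2.98]. Speed limits (rad/s): [2.39, 2.39, 3.14, 3.14, 3.14, 3.14].

INTERFACE

Orientations are given as a unit quaternion [x, y, z, w].
In Python, from plant import manip, vision gives the robot as it stands.
- The arm moves only by the shell command python3 -m creep 'ROWS' [FORCE]. ROWS is JSON, a list of rows, each a list of 3 entries, a list of its own where there are three numbers: the shift along the tool's x, y, z in m, then the turn about the tool's z in degrees, then the gripper command: -1 is fully open, 1 is shut, values between are in proportion. A call has exactly 8 rows; each row is the pose to reach, as a shift and turn from the pose commanded when the call began, along the tool's axes at that moment; what a row does not reach only later rows make up. A row lasts 1/8 s, in which the tool goes at most 62.5 mm and 10.7 degrees, less where a joint would pass 70% of its speed; a pose out of reach is approached as far as the arm can. A call with a gripper value outside its range is refused whole. The fingers move at their own pace and stop on an object; FORCE is the grip in N (left out, the last holds). Time passes only in rows, so rows that repeat a pose let the fingers close, or fill a call up. It gives the time, the measured TCP pose, the force and the opening at its end, in the units of the state.
- manip.read_state(): the state, without advancing time (a new reading comes with each control period).
- vision.camera(name): name is "side" or "top" or "wrist"; returns a dict with "frame" (400x640x3 uint8, red, green, blue), "vfov" (degrees; the focal length in pixels is half the picture's height over the tangent of half this angle, whatever the lens; pixels are square), "cx", "cy" (the principal point, pixels), "R" (3x3) and "t" (3): a world point X has camera coordinates R X + t; the wrist camera has in their place "mount" (4x4, takes a point from camera to tool coordinates, whose origin is the TCP and whose axes are the flange's). Camera axes: x right, y down, z forward; pixel columns grow to the right and rows downward; lengths in m; the calibration is good to about 2 mm. A picture is of the moment at which its call begins: read the wrist's pose just before it. There is no depth.
- manip.hand_in(): hands the job in, once; it reports no verdict.
The state is a dict: "time_s": time; "q": joint angles; "joint_vel": joint speeds; "joint_efforts": joint torques, N m; "tool_pos": TCP position; "tool_rot": TCP orientation; "contact_force": force on the tool from outside, world axes, zero at the start; "moment": the same for the moment, N m; "grip_width": finger opening in m.
Only numpy, scipy, OpenCV 4.12 (cv2) and the standard library are available. Lean on these libraries where they do the work, as an engineer would, in place of code of your own. Each camera call takes 0.05 s, during which the arm holds its last target. There are 200 camera calls.

TASK

Put the four condiments back upright in the middle of their own coasters on the wooden tray: the salt shaker on the white coaster, the green-capped spice jar on the green one, the jar with the yellow lid on the yellow one, and the tall wooden pepper mill on the brown cork one. Set the pepper mill down last, after the other three are standing in place, so that nothing has to be reached past it. The red jam jar and the food tin stay where they are.

Things in the scene. Friction and masses are not known exactly. Their poses are not given: they have to be found in the camera images.
- pepper_mill: Tall brown turned-wood pepper mill, 170 mm tall, body 58 mm across at most; round head 49 mm across between 123 and 159 mm up, widest at about 140 mm, with a small metal knob on top (up to 170 mm); the head does not turn. About 0.18 kg. Origin: centre of its underside; z up along its axis.
- salt_shaker: Clear glass salt shaker with white salt and a grey perforated cap, 90 mm tall, 44 mm across. It grips like a square block 40 mm wide with its faces along its own x and y axes, which lie within 0.3 rad (17 degrees) of the world x and y axes at the start. About 0.1 kg. Origin: centre of its underside; z up along its axis.
- spice_jar: Slim round glass spice jar with a green cap and a white label, 106 mm tall, 46 mm across (cap 45 mm across from 85 mm up). About 0.11 kg. Origin: centre of its underside; z up along its axis.
- spread_jar: Round jar of light brown spread with a yellow lid, 94 mm tall, 63 mm across (lid 64 mm across, from 83 mm up; glass 60 mm). About 0.43 kg. Origin: centre of its underside; z up along its axis.
- coaster_cork: Brown cork round coaster, 84 mm across and 6 mm thick, lying fixed in the tray. Origin: centre of its underside, 8 mm above the worktop; z up, so its top is 6 mm above the origin (14 mm above the worktop).
- coaster_white: White round coaster, 84 mm across and 6 mm thick, lying fixed in the tray. Origin: centre of its underside, 8 mm above the worktop; z up, so its top is 6 mm above the origin (14 mm above the worktop). The fixed dark wooden tray is 384 x 116 mm, lips 16 mm high, brass handles at its two ends up to 29 mm high.
- coaster_green: Green round coaster, 84 mm across and 6 mm thick, lying fixed in the tray. Origin: centre of its underside, 8 mm above the worktop; z up, so its top is 6 mm above the origin (14 mm above the worktop).
- coaster_yellow: Yellow round coaster, 84 mm across and 6 mm thick, lying fixed in the tray. Origin: centre of its underside, 8 mm above the worktop; z up, so its top is 6 mm above the origin (14 mm above the worktop). The coasters lie in one row in any order, 90 mm centre to centre; the row runs along the coasters' y axis, which turns with the tray.
- jam_jar: Bystander, leave it: wide jar of red jam with a green lid, 90 mm tall, 74 mm across. Origin: centre of its underside; z up along its axis.
- food_tin: Bystander, leave it: tall food tin with a brown label, 110 mm tall, 75 mm across. The four condiments, the jam jar and this tin stand upright in six places to the right of the tray, at least 115 mm apart centre to centre. Origin: centre of its underside; z up along its axis.
Not all that is in view belongs to the job. Leave any purple look-alike of the spice_jar alone. Several things have the shape of the spread_jar; the one meant has the colours described above.

How it is judged:
By the outcome, as a careful person would: the job done as asked, in the order asked, and still so for the second after the job is handed in, with the robot touching nothing.
It also fails if it takes over 122 s, if anything falls off the work surface, if the arm or the gripper's body presses on something with over 40 N, if the wrist force passes 120 N, or if a joint passes its speed limit or range.

## Working session

There is one attempt and no reset: what is moved stays moved. The work goes in short steps, Python scripts to look and compute and a shell command to move; the robot and the scene stay as the last step left them, time stands still between calls to the robot, and variables do not carry over. Pictures are saved under pics/ and viewed, about 12 in all and at most 16, crops included, and the job is handed in when it is done.

```bash
mkdir -p pics; ls
python3 - <<'E'
from plant import manip, vision
import cv2,numpy as np
print(manip.read_state())
for n in ("top","side"):
    c=vision.camera(n); print(n,c["vfov"],c["cx"],c["cy"],np.round(c["R"],4).tolist(),np.round(c["t"],4).tolist())
    np.savez(f"pics/{n}0.npz",**c)
    cv2.imwrite(f"pics/{n}0.png",c["frame"][:,:,::-1])
E
```

```text
pics
{'time_s': 0.0, 'q': array([-1.41512342e+00,  3.59508918e-01,  1.51142567e+00, -4.87459203e-05,
        1.27251171e+00, -1.15111513e-01]), 'joint_vel': array([-0.00106207,  0.00114489,  0.00128322, -0.00039959,  0.00019864,
       -0.00080919]), 'joint_efforts': array([ 8.53243801e-04, -5.15370548e+01, -2.70725530e+01,  6.76418608e-02,
        3.51950596e-02, -1.32399746e-04]), 'tool_pos': array([ 0.16035231, -0.57745209,  0.22180985]), 'tool_rot': array([ 9.90847071e-01,  1.34986005e-01, -4.20805726e-05, -9.26159171e-04]), 'contact_force': array([ 0.3390092 , -0.21077324,  0.0120968 ]), 'moment': array([-0.02865449, -0.00698671,  0.00487741]), 'grip_width': 0.08783069503720348}
top 44.9310195390119 320.6991596497167 203.92062111861446 [[0.0143, -0.9999, -0.0067], [-0.98, -0.0127, -0.1988], [0.1986, 0.0094, -0.98]] [0.0179, 0.5204, 1.2668]
side 57.18207463492621 315.51707233044914 194.119997919325 [[0.9765, 0.2152, 0.0082], [0.1418, -0.6139, -0.7766], [-0.1621, 0.7595, -0.63]] [-0.5075, -0.0425, 1.3327]
```

View pics/top0.png

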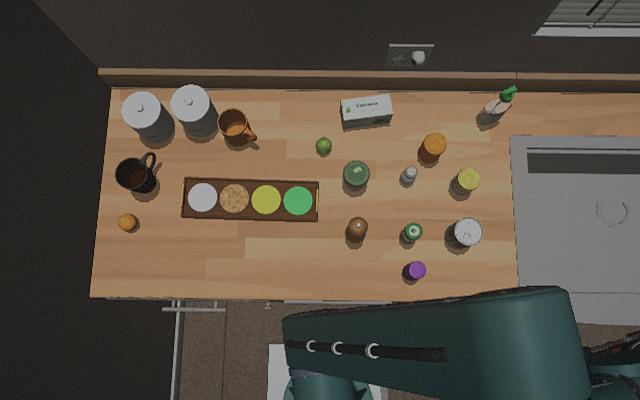

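View pics/side0.png

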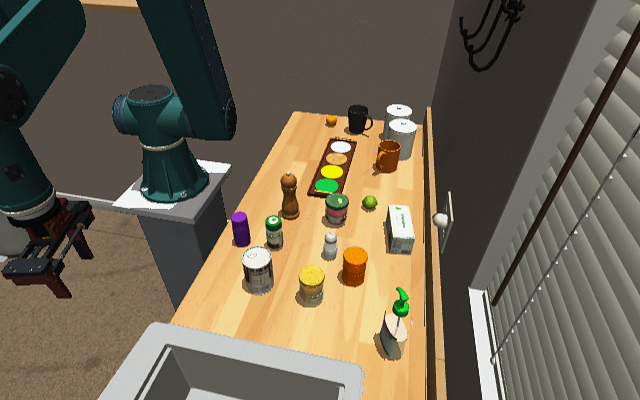

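Top view (x up, y left). Coasters: white (202,197), cork (234,198), yellow (266,199), green (298,200). Mill (357,230), salt (409,175), green-capped jar (413,232) as against the purple look-alike (416,270); yellow-lidded jar (467,181) as against the orange one (434,147). Jam is at (356,174), tin at (467,233). I'll confirm in enlarged crops.

```bash
cat > h.py <<'E'
import numpy as np, cv2
def load(n): return dict(np.load(f"pics/{n}.npz"))
def p2w(c,u,v,z):
    f=200/np.tan(np.radians(float(c["vfov"]))/2)
    d=c["R"].T@np.array([(u-c["cx"])/f,(v-c["cy"])/f,1]); o=-c["R"].T@c["t"]
    return o+d*(z-o[2])/d[2]
def w2p(c,X):
    f=200/np.tan(np.radians(float(c["vfov"]))/2); p=c["R"]@np.array(X)+c["t"]
    return f*p[0]/p[2]+c["cx"], f*p[1]/p[2]+c["cy"]
def crop(fr,x0,y0,x1,y1,s,name):
    im=cv2.resize(fr[y0:y1,x0:x1,::-1],None,fx=s,fy=s,interpolation=cv2.INTER_CUBIC)
    cv2.imwrite(f"pics/{name}.png",im)
E
python3 - <<'E'
from h import *
c=load("top0"); print(c.keys())
crop(c["frame"],335,155,490,285,5,"a") 
im=cv2.imread("pics/a.png"); cv2.imwrite("pics/a.png",im[:600])
for n,u,v,z in [("white",202,197,.014),("cork",234,198,.014),("yel",266,199,.014),("green",298,200,.014),("mill",357.5,227,.165),("salt",410,172,.09),("spice",414,230,.106),("spread",468,179,.094),("jam",356,172,.09),("tin",467,231,.11),("orange",434,147,.094),("purp",416,270,.106)]:
    print(n,np.round(p2w(c,u,v,z),3))
# colour centroids of coasters
hsv=cv2.cvtColor(c["frame"],cv2.COLOR_RGB2HSV)
for n,(u,v) in dict(white=(202,197),cork=(234,198),yel=(266,199),green=(298,200)).items():
    m=np.zeros((402,642),np.uint8); fr=np.ascontiguousarray(c["frame"]); 
    cv2.floodFill(fr,m,(u,v),0,(45,)*3,(45,)*3,4|cv2.FLOODFILL_MASK_ONLY|cv2.FLOODFILL_FIXED_RANGE|(255<<8))
    ys,xs=np.nonzero(m[1:-1,1:-1]); print(n,len(xs),xs.mean(),ys.mean(),xs.min(),xs.max(),ys.min(),ys.max(),np.round(p2w(c,xs.mean(),ys.mean(),.014),4))
E
```

```text
dict_keys(['frame', 'vfov', 'cx', 'cy', 'R', 't'])
white [0.543 0.36  0.014]
cork [0.542 0.27  0.014]
yel [0.54  0.18  0.014]
green [0.538 0.089 0.014]
mill [ 0.44  -0.068  0.165]
salt [ 0.603 -0.213  0.09 ]
spice [ 0.444 -0.217  0.106]
spread [ 0.584 -0.366  0.094]
jam [ 0.601 -0.069  0.09 ]
tin [ 0.442 -0.353  0.11 ]
orange [ 0.672 -0.279  0.094]
purp [ 0.341 -0.22   0.106]
white 660 201.99545454545455 196.9060606060606 188 216 183 211 [0.5437 0.3605 0.014 ]
cork 675 233.78814814814814 197.96444444444444 220 248 184 212 [0.5418 0.2705 0.014 ]
yel 672 265.67261904761904 199.10267857142858 251 280 185 213 [0.5397 0.1805 0.014 ]
green 665 297.4947368421053 200.196992481203 283 312 186 214 [0.5377 0.0908 0.014 ]
```

View pics/a.png

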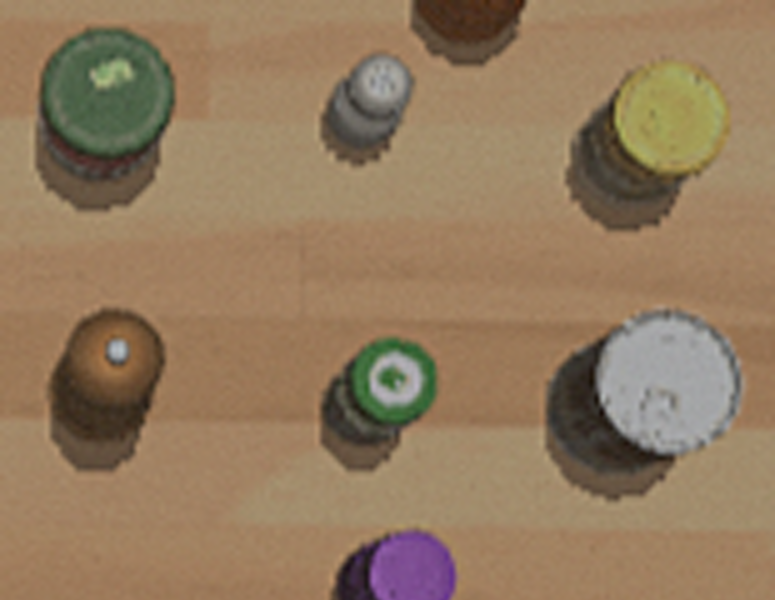

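The crop confirms the choices: the green/white cap is at crop (394,380) and the yellow lid at (670,118). The salt cap is at (382,84) and the mill knob at (117,351). The purple look-alike is apart at (412,575). Coaster spacing comes out at 90 mm, as specified. Now I'll refine positions and work out the first move, to above the salt.

```bash
cat >> h.py <<'E'
from scipy.spatial.transform import Rotation as Ro
def go(x,y,z,head=88.7):
    from plant import manip
    s=manip.read_state(); R=Ro.from_quat(s["tool_rot"]).as_matrix()
    h=np.degrees(np.arctan2(R[1,0],R[0,0])); t=(h-head+90)%180-90
    print("t",round(float(s["time_s"]),2),"pos",np.round(s["tool_pos"],4),"head",round(h,1),"w",round(float(s["grip_width"]),4),"F",np.round(s["contact_force"],1))
    print("shift mm",np.round(R.T@(np.array([x,y,z])-s["tool_pos"])*1e3,1),"turn",round(t,1))
E
python3 - <<'E'
from h import *
c=load("top0");s=load("side0")
for n,u,v,z in [("mill",358,224.8,.170),("salt",411,171.4,.09),("spice",413.4,230.6,.106),("spread",468.6,178.2,.094)]:
    X=p2w(c,u,v,z); print(n,np.round(X,4),"side px top",np.round(w2p(s,X),1),"bottom",np.round(w2p(s,[X[0],X[1],0]),1))
crop(s["frame"],225,165,365,305,4,"b")
go(.603,-.215,.25,88.7)
E
```

```text
mill [ 0.4451 -0.0685  0.17  ] side px top [286.8 171. ] bottom [288.9 213.1]
salt [ 0.6046 -0.2162  0.09  ] side px top [329.  232.5] bottom [328.  254.4]
spice [ 0.4421 -0.2159  0.106 ] side px top [272.3 219.2] bottom [274.6 245.2]
spread [ 0.5867 -0.3682  0.094 ] side px top [310.2 273.2] bottom [310.2 296.3]
t 0.1 pos [ 0.1604 -0.5775  0.2219] head 15.5 w 0.0877 F [ 0.2 -0.5  0. ]
shift mm [ 523.4 -231.   -27.6] turn -73.2
```

View pics/b.png

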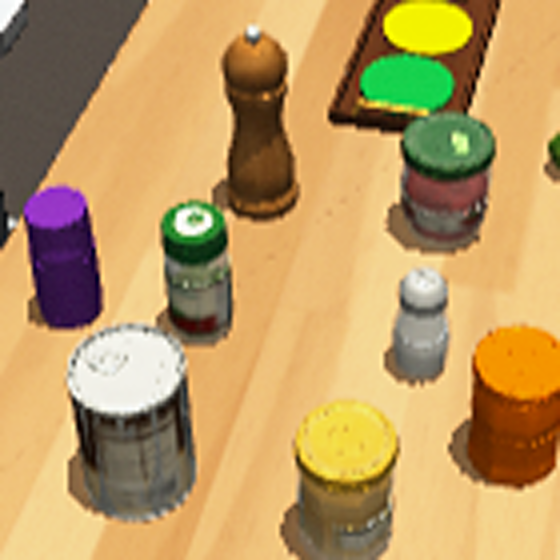

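Side check: knob (288,173), salt cap (331,235), green cap (274,220), lid (312,274). Each lies within about 2 px of its prediction, so the positions hold and the wrist camera can refine them. Moving above the salt.

```bash
python3 -m creep '[[[30,0,0],0,-1]]' 2>&1 | tail -3; python3 -m creep '[[[0.03,-0.013,-0.004],-4,-1],[[0.085,-0.037,-0.008],-13,-1],[[0.14,-0.062,-0.012],-23,-1],[[0.195,-0.087,-0.016],-33,-1],[[0.25,-0.112,-0.02],-43,-1],[[0.305,-0.136,-0.024],-53,-1],[[0.36,-0.16,-0.028],-63,-1],[[0.415,-0.184,-0.028],-73,-1]]'; python3 -c "
from h import *;go(.603,-.215,.25)"
```

```text
$: bad value
time_s: 1.1
tool_pos: [0.5125, -0.2884, 0.2508]
tool_rot: [0.714, 0.7, -0.0, 0.0]
contact_force: [0.2, -0.3, 0.1]
grip_width: 0.0879
t 1.1 pos [ 0.5125 -0.2884  0.2508] head 88.8 w 0.0879 F [ 0.2 -0.3  0.1]
shift mm [75.2 89.   0.8] turn 0.1
```

```bash
python3 -m creep '[[[0.03,0.035,0],0,-1],[[0.06,0.07,0],0,-1],[[0.075,0.089,0],0,-1],[[0.075,0.089,0],0,-1],[[0.075,0.089,0],0,-1],[[0.075,0.089,0],0,-1],[[0.075,0.089,0],0,-1],[[0.075,0.089,0],0,-1]]'
cat >> h.py <<'E'
def wcam(name):
    from plant import manip, vision
    s=manip.read_state(); c=vision.camera("wrist")
    T=np.eye(4); T[:3,:3]=Ro.from_quat(s["tool_rot"]).as_matrix(); T[:3,3]=s["tool_pos"]
    M=np.linalg.inv(T@c["mount"]); c["R"]=M[:3,:3]; c["t"]=M[:3,3]
    np.savez(f"pics/{name}.npz",**c); return c
E
python3 -c "
from h import *;go(.604,-.216,.25);c=wcam('w1');crop(c['frame'],0,0,640,400,1,'w1');print(c['vfov'],np.round(c['mount'],3).tolist());print(w2p(c,[.6046,-.2162,.09]),w2p(c,[.6046,-.2162,0]))"
```

```text
time_s: 2.1
tool_pos: [0.6017, -0.2176, 0.2508]
tool_rot: [0.716, 0.698, 0.0, 0.0]
contact_force: [0.1, -0.3, -0.1]
grip_width: 0.0877
t 2.1 pos [ 0.6017 -0.2176  0.2508] head 88.5 w 0.0877 F [ 0.1 -0.3 -0.1]
shift mm [1.7 2.3 0.8] turn -0.2
66.19601754725961 [[0.001, -0.955, -0.297, 0.081], [1.0, 0.0, 0.001, -0.001], [-0.0, -0.297, 0.955, -0.163], [0.0, 0.0, 0.0, 1.0]]
(np.float64(326.95396378943076), np.float64(182.1066840784339)) (np.float64(326.1870292516374), np.float64(166.3395932956047))
```

View pics/w1.png

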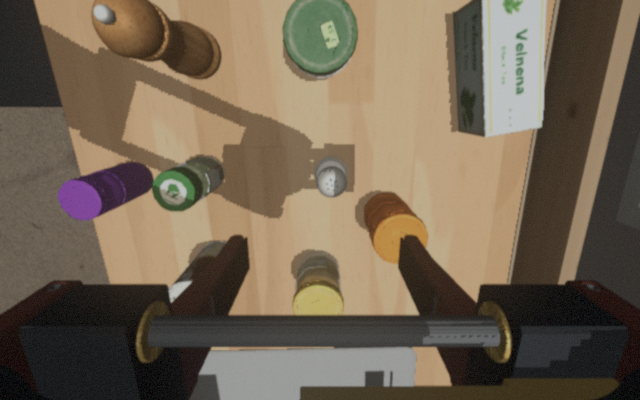

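Wrist view: salt cap at (332,183), with 327,182 predicted. Green cap is at (177,190), yellow lid (318,300), knob (103,14), jam (320,36) and orange look-alike (398,240). I'll combine the three views and zoom in on the salt to read its yaw.

Run:
```python
from h import *
from scipy.optimize import least_squares
w=load("w1");t=load("top0");s=load("side0")
obs=dict(mill=(.17,(103,14),(358,224.8),(288,173.2)),salt=(.09,(331.5,181.5),(411,171.4),(331,235)),spice=(.106,(177,190),(413.4,230.6),(273.7,219.5)),spread=(.094,(318,300),(468.6,178.2),(312,274.2)))
for n,(z,a,b,c) in obs.items():
    print(n,[np.round(p2w(k,*p,z)[:2],4) for k,p in ((w,a),(t,b),(s,c))])
crop(w["frame"],290,130,370,210,7,"w1s")
```

```text
mill [array([ 0.4503, -0.0716]), array([ 0.4451, -0.0685]), array([ 0.4517, -0.0786])]
salt [array([ 0.6095, -0.2157]), array([ 0.6046, -0.2162]), array([ 0.6119, -0.2245])]
spice [array([ 0.4486, -0.2166]), array([ 0.4421, -0.2159]), array([ 0.4463, -0.2163])]
spread [array([ 0.5904, -0.3619]), array([ 0.5867, -0.3682]), array([ 0.5917, -0.3702])]
```

View pics/w1s.png

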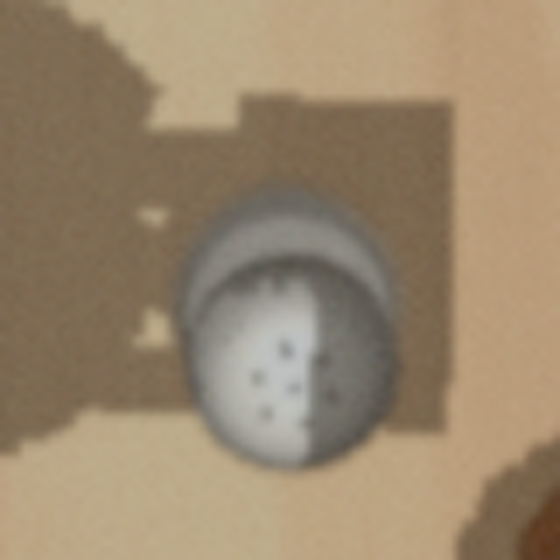

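The hole pattern on the cap shows a hexagon with holes at roughly −14°+60k world, so yaw is about −14° (or +16° if the pattern starts on y). I'll align the jaws to −14° and close lightly first. An opening of 40 mm confirms it, and about 54 mm refutes it.

Run:
```python
from h import *
w=load("w1"); 
from plant import manip
s=manip.read_state();R=Ro.from_quat(s["tool_rot"]).as_matrix()
print(w2p(w,s["tool_pos"]),[w2p(w,s["tool_pos"]+R@[0,k*.044,0]) for k in (-1,1)])
go(.608,-.217,.036,76)
```

```text
(np.float64(325.4416199803792), np.float64(250.04403755534025)) [(np.float64(250.25805883416444), np.float64(250.04178585948375)), (np.float64(400.60523896132315), np.float64(250.04628865394272))]
t 2.15 pos [ 0.6018 -0.2175  0.2508] head 88.5 w 0.0878 F [ 0.1 -1.2  0.7]
shift mm [  0.7   6.2 214.8] turn 12.5
```

```bash
python3 -m creep '[[[0,0.003,0.03],4,-1],[[0.001,0.007,0.07],8,-1],[[0.001,0.007,0.11],12.5,-1],[[0.001,0.007,0.15],12.5,-1],[[0.001,0.007,0.19],12.5,-1],[[0.001,0.007,0.21],12.5,-1],[[0.001,0.007,0.215],12.5,-1],[[0.001,0.007,0.215],12.5,-1]]'
python3 -m creep '[[[0,0,0],0,0],[[0,0,0],0,0.1],[[0,0,0],0,0.2],[[0,0,0],0,1],[[0,0,0],0,1],[[0,0,0],0,1],[[0,0,0],0,1],[[0,0,0],0,1]]' 4
python3 -c "
from h import *;go(.608,-.217,.036,76);c=wcam('w2');crop(c['frame'],170,100,490,340,2,'w2')"
```

```text
time_s: 3.15
tool_pos: [0.6094, -0.2165, 0.036]
tool_rot: [0.788, 0.616, 0.0, 0.0]
contact_force: [0.0, -0.4, -0.1]
grip_width: 0.088
time_s: 4.15
tool_pos: [0.6093, -0.2163, 0.0359]
tool_rot: [0.788, 0.616, 0.0, 0.0]
contact_force: [-0.8, 0.4, 4.4]
grip_width: 0.0504
t 4.15 pos [ 0.6093 -0.2163  0.0359] head 76.0 w 0.0504 F [-0.8  0.4  4.4]
shift mm [-1.  -1.2 -0.1] turn 0.0
```

View pics/w2.png

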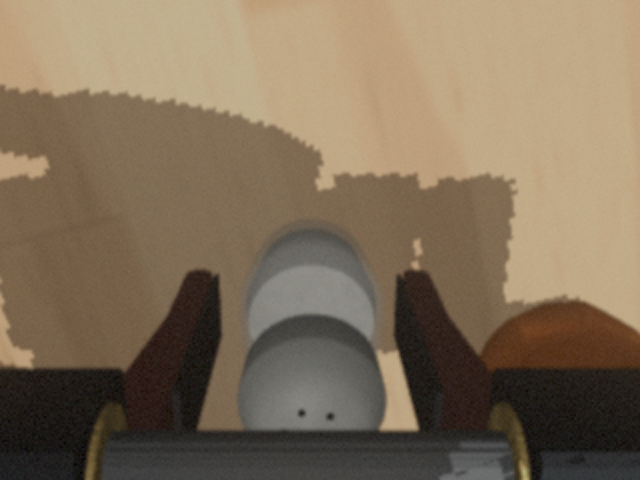

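The shaker sits nearly centred between the pads (body at crop 250–375, fingers 215–400). I need to see whether the fingers are still closing at 50 mm or have stopped.

```bash
python3 -m creep '[[[0,0,0],0,1],[[0,0,0],0,1],[[0,0,0],0,1],[[0,0,0],0,1],[[0,0,0],0,1],[[0,0,0],0,1],[[0,0,0],0,1],[[0,0,0],0,1]]' 4
```

```text
time_s: 5.2
tool_pos: [0.6093, -0.2164, 0.0359]
tool_rot: [0.788, 0.616, 0.0, 0.0]
contact_force: [0.0, 0.6, 5.6]
grip_width: 0.0508
```

It stopped at 50.8 mm, so the faces are about 20–30° off my guess and the yaw is positive (+7 to +16°). I'll open, turn to +10° and close lightly again.

```bash
python3 -m creep '[[[0,0,0],0,0],[[0,0,0],0,-0.3],[[0,0,0],0,-0.3],[[0,0,0],-8,-0.3],[[0,0,0],-16,-0.3],[[0,0,0],-24,-0.3],[[0,0,0],-24,-0.3],[[0,0,0],-24,-0.3]]' 4
python3 -m creep '[[[0,0,0],0,1],[[0,0,0],0,1],[[0,0,0],0,1],[[0,0,0],0,1],[[0,0,0],0,1],[[0,0,0],0,1],[[0,0,0],0,1],[[0,0,0],0,1]]' 4
python3 -m creep '[[[0,0,0],0,1],[[0,0,0],0,1],[[0,0,0],0,1],[[0,0,0],0,1],[[0,0,0],0,1],[[0,0,0],0,1],[[0,0,0],0,1],[[0,0,0],0,1]]' 8
```

```text
time_s: 6.2
tool_pos: [0.6089, -0.2163, 0.0354]
tool_rot: [0.644, 0.765, -0.0, -0.0]
contact_force: [-0.3, 0.4, 0.4]
grip_width: 0.057
time_s: 7.2
tool_pos: [0.609, -0.2163, 0.0356]
tool_rot: [0.643, 0.766, 0.0, -0.0]
contact_force: [-0.7, -0.4, -1.2]
grip_width: 0.0415
time_s: 8.2
tool_pos: [0.6091, -0.2163, 0.0357]
tool_rot: [0.643, 0.766, 0.0, -0.0]
contact_force: [-0.5, 0.0, 0.1]
grip_width: 0.0411
```

41 mm, so the shaker is held square at about +10°. Firm grip and lift.

```bash
python3 -m creep '[[[0,0,0],0,1],[[0,0,0],0,1],[[0,0,-0.01],0,1],[[0,0,-0.04],0,1],[[0,0,-0.08],0,1],[[0,0,-0.12],0,1],[[0,0,-0.155],0,1],[[0,0,-0.165],0,1]]' 15
python3 -c "
from h import *;go(.547,.3605,.20)"
```

```text
time_s: 9.2
tool_pos: [0.6106, -0.217, 0.2039]
tool_rot: [0.643, 0.766, 0.001, 0.003]
contact_force: [-0.4, -0.2, -0.6]
grip_width: 0.0414
t 9.2 pos [ 0.6106 -0.217   0.2039] head 100.0 w 0.0414 F [-0.4 -0.2 -0.6]
shift mm [579.8  37.8   2.4] turn 11.3
```

```bash
python3 -m creep '[[[0.02,0.001,0],1,1],[[0.06,0.004,0],3,1],[[0.115,0.008,0],5,1],[[0.17,0.011,0],7,1],[[0.225,0.015,0],9,1],[[0.28,0.018,0],11,1],[[0.335,0.022,0],11,1],[[0.39,0.026,0],11,1]]'
python3 -m creep '[[[0.055,0.004,0],0,1],[[0.11,0.007,0],0,1],[[0.15,0.01,0],0,1],[[0.175,0.012,0],0,1],[[0.19,0.012,0],0,1],[[0.19,0.012,0],0,1],[[0.19,0.012,0],0,1],[[0.19,0.012,0],0,1]]'
python3 -c "
from h import *;go(.547,.3605,.20);c=wcam('w3');crop(c['frame'],0,0,640,400,1,'w3')
for n,p in dict(w=(.5437,.3605),c=(.5418,.2705),y=(.5397,.1805)).items(): print(n,w2p(c,[*p,.014]))"
```

```text
time_s: 10.2
tool_pos: [0.5657, 0.1738, 0.1997]
tool_rot: [0.713, 0.701, -0.001, -0.0]
contact_force: [0.5, 0.2, -2.0]
grip_width: 0.0414
time_s: 11.2
tool_pos: [0.5823, 0.3608, 0.2009]
tool_rot: [0.714, 0.701, -0.0, 0.0]
contact_force: [0.1, 0.6, -0.8]
grip_width: 0.0413
t 11.2 pos [0.5823 0.3608 0.2009] head 88.9 w 0.0413 F [ 0.1  0.6 -0.8]
shift mm [ -0.9 -35.3   0.9] turn 0.2
w (np.float64(291.2195553225921), np.float64(178.81042210602067))
c (np.float64(293.23138372630615), np.float64(248.81569428990483))
y (np.float64(294.83284547469526), np.float64(309.72519036259547))
```

View pics/w3.png

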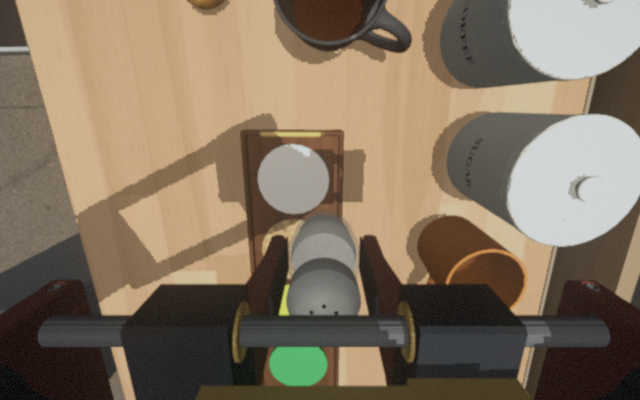

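The white coaster is at (293.5,178.5) where (291,179) was predicted, which puts it at x ≈ 0.546, y ≈ 0.3605. I'll shift every coaster x by +2.5 mm. Lower until TCP z is about 0.051.

```bash
python3 -m creep '[[[-0.001,-0.018,0],0,1],[[-0.001,-0.036,0.01],0,1],[[-0.001,-0.036,0.05],0,1],[[-0.001,-0.036,0.09],0,1],[[-0.001,-0.036,0.125],0,1],[[-0.001,-0.036,0.14],0,1],[[-0.001,-0.036,0.147],0,1],[[-0.001,-0.036,0.15],0,1]]'
python3 -c "
from h import *;go(.546,.3605,.0497)"
```

```text
time_s: 12.25
tool_pos: [0.5469, 0.3619, 0.0515]
tool_rot: [0.713, 0.701, 0.001, 0.0]
contact_force: [-0.1, -0.2, -0.8]
grip_width: 0.0414
t 12.25 pos [0.5469 0.3619 0.0515] head 89.0 w 0.0414 F [-0.1 -0.2 -0.8]
shift mm [-1.4 -0.9  1.8] turn 0.3
```

```bash
python3 -m creep '[[[-0.001,-0.001,0.001],0,1],[[-0.001,-0.001,0.0015],0,1],[[-0.001,-0.001,0.0015],0,0.1],[[-0.001,-0.001,0.0015],0,-0.4],[[-0.001,-0.001,0.0015],0,-0.8],[[-0.001,-0.001,0.0015],0,-1],[[-0.001,-0.001,0.0015],0,-1],[[-0.001,-0.001,0],0,-1]]'
python3 -m creep '[[[0,0,-0.01],0,-1],[[0,0,-0.04],0,-1],[[0,0,-0.08],0,-1],[[0,0,-0.12],0,-1],[[0,0,-0.16],0,-1],[[-0.01,0,-0.2],0,-1],[[-0.05,-0.008,-0.2],0,-1],[[-0.1,-0.016,-0.2],0,-1]]'
python3 -c "
from h import *;go(.448,-.2165,.25);c=wcam('w4');crop(c['frame'],220,60,420,210,4,'w4')
p=np.array(w2p(c,[.546,.3605,.014]));q=np.array(w2p(c,[.546,.3605,.104]));print((p-[220,60])*4,(q-[220,60])*4)"
```

```text
time_s: 13.25
tool_pos: [0.545, 0.3606, 0.0506]
tool_rot: [0.713, 0.701, -0.0, -0.0]
contact_force: [0.7, -0.1, -0.1]
grip_width: 0.0864
time_s: 14.25
tool_pos: [0.5276, 0.2607, 0.2523]
tool_rot: [0.713, 0.702, 0.001, 0.001]
contact_force: [0.5, -0.6, -0.1]
grip_width: 0.0878
t 14.25 pos [0.5276 0.2607 0.2523] head 89.1 w 0.0878 F [ 0.5 -0.6 -0.1]
shift mm [-478.4  -72.2    1.6] turn 0.4
[469.57827288 117.43317501] [487.24287596  98.21823973]
```

View pics/w4.png

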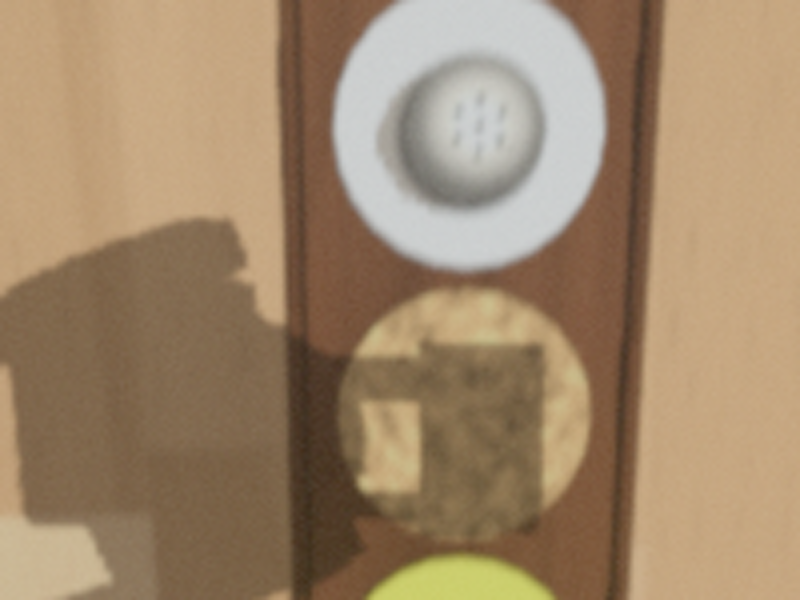

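The salt stands upright: coaster ring centre at crop (470,133), cap (475,130). Allowing for parallax it is about 3 mm off centre, which is good. Next the spice jar.

```bash
python3 -m creep '[[[-0.06,-0.01,0],0,-1],[[-0.115,-0.02,0],0,-1],[[-0.17,-0.03,0],0,-1],[[-0.225,-0.04,0],0,-1],[[-0.28,-0.05,0],0,-1],[[-0.335,-0.06,0],0,-1],[[-0.38,-0.07,0],0,-1],[[-0.4,-0.073,0],0,-1]]'
python3 -c "
from h import *;go(.448,-.2165,.25)"
```

```text
time_s: 15.3
tool_pos: [0.447, -0.14, 0.2515]
tool_rot: [0.714, 0.7, 0.0, 0.001]
contact_force: [-0.1, -0.3, 0.2]
grip_width: 0.088
t 15.3 pos [ 0.447  -0.14    0.2515] head 88.9 w 0.088 F [-0.1 -0.3  0.2]
shift mm [-76.5   2.5   1.5] turn 0.2
```

Over, settle, and check with the wrist camera numerically before descending (the green cap's centroid).

```bash
python3 -m creep '[[[-0.04,0.001,0],0,-1],[[-0.07,0.002,0],0,-1],[[-0.076,0.002,0],0,-1],[[-0.076,0.002,0],0,-1],[[-0.076,0.002,0.02],0,-1],[[-0.076,0.002,0.04],0,-1],[[-0.076,0.002,0.04],0,-1],[[-0.076,0.002,0.04],0,-1]]'
python3 -c "
from h import *;go(.448,-.2165,.045);c=wcam('w5');h=cv2.cvtColor(c['frame'],cv2.COLOR_RGB2HSV)
m=cv2.inRange(h,(50,110,40),(80,255,255));n,l,st,ce=cv2.connectedComponentsWithStats(m)
for i in range(1,n):
  if st[i,4]>150:
    u=st[i,0]+st[i,2]/2-.5;v=st[i,1]+st[i,3]/2-.5;print(st[i],p2w(c,u,v,.106))
print(w2p(c,[.448,-.2165,.106]))"
```

```text
time_s: 16.3
tool_pos: [0.4485, -0.2132, 0.2113]
tool_rot: [0.713, 0.701, 0.0, 0.0]
contact_force: [-0.6, -0.6, -0.1]
grip_width: 0.0876
t 16.3 pos [ 0.4485 -0.2132  0.2113] head 89.1 w 0.0876 F [-0.6 -0.6 -0.1]
shift mm [ -3.3  -0.6 166.3] turn 0.4
(np.float64(323.9533734528762), np.float64(201.73051142168725))
```

```bash
python3 -c "
from h import *;go(.448,-.2165,.045);c=load('w5');h=cv2.cvtColor(c['frame'],cv2.COLOR_RGB2HSV)
print(h[202,300:350:4].tolist())
m=((h[...,0]>45)&(h[...,0]<90)&(h[...,1]>90)).astype(np.uint8);n,l,st,ce=cv2.connectedComponentsWithStats(m)
for i in range(1,n):
  if st[i,4]>100:
    u=st[i,0]+st[i,2]/2-.5;v=st[i,1]+st[i,3]/2-.5;print(st[i],p2w(c,u,v,.106))
"
```

```text
t 16.35 pos [ 0.4488 -0.2135  0.2116] head 89.1 w 0.0879 F [ 0.5 -0.6  0.2]
shift mm [ -2.9  -0.9 166.6] turn 0.4
[[51, 103, 82], [47, 81, 94], [23, 37, 158], [24, 39, 163], [51, 86, 86], [47, 82, 93], [46, 94, 84], [75, 8, 196], [90, 3, 204], [56, 77, 149], [56, 99, 142], [25, 84, 145], [16, 92, 191]]
[614  92  26  36 440] [ 0.70298033 -0.13949233  0.106     ]
[297 180  47  44 799] [ 0.44438152 -0.21622031  0.106     ]
```

```bash
python3 -m creep '[[[-0.003,-0.002,0.03],0,-1],[[-0.003,-0.002,0.07],0,-1],[[-0.003,-0.002,0.11],0,-1],[[-0.003,-0.002,0.145],0,-1],[[-0.003,-0.002,0.16],0,-1],[[-0.003,-0.002,0.166],0,-1],[[-0.003,-0.002,0.166],0,0],[[-0.003,-0.002,0.166],0,0.2]]'
python3 -m creep '[[[0,0,0],0,1],[[0,0,0],0,1],[[0,0,0],0,1],[[0,0,0],0,1],[[0,0,0],0,1],[[0,0,0],0,1],[[0,0,0],0,1],[[0,0,0],0,1]]' 15
python3 -m creep '[[[0,0,-0.01],0,1],[[0,0,-0.04],0,1],[[0,0,-0.08],0,1],[[0,0,-0.12],0,1],[[0,0,-0.16],0,1],[[0,0,-0.19],0,1],[[0,0,-0.2],0,1],[[0,0,-0.2],0,1]]'
python3 -c "
from h import *;go(.540,.091,.25)"
```

```text
time_s: 17.35
tool_pos: [0.447, -0.2172, 0.0457]
tool_rot: [0.713, 0.701, 0.0, 0.001]
contact_force: [0.1, 0.9, 0.7]
grip_width: 0.0711
time_s: 18.35
tool_pos: [0.4462, -0.2167, 0.0449]
tool_rot: [0.713, 0.701, 0.0, 0.0]
contact_force: [-1.3, 0.6, 5.0]
grip_width: 0.0454
time_s: 19.35
tool_pos: [0.4461, -0.2167, 0.2447]
tool_rot: [0.713, 0.701, 0.0, 0.0]
contact_force: [1.1, -0.1, -1.3]
grip_width: 0.0451
t 19.35 pos [ 0.4461 -0.2167  0.2447] head 89.0 w 0.0451 F [ 1.1 -0.1 -1.3]
shift mm [309.2  88.6  -5.3] turn 0.3
```

```bash
python3 -m creep '[[[0.02,0.006,0],0,1],[[0.065,0.018,0],0,1],[[0.12,0.034,0],0,1],[[0.175,0.05,0],0,1],[[0.23,0.066,0],0,1],[[0.28,0.08,0],0,1],[[0.3,0.086,0],0,1],[[0.31,0.089,0],0,1]]'
python3 -c "
from h import *;go(.540,.091,.059)"
```

```text
time_s: 20.35
tool_pos: [0.5398, 0.0921, 0.2433]
tool_rot: [0.713, 0.701, -0.001, -0.001]
contact_force: [0.4, -1.1, -0.5]
grip_width: 0.0453
t 20.35 pos [0.5398 0.0921 0.2433] head 89.1 w 0.0453 F [ 0.4 -1.1 -0.5]
shift mm [ -1.    0.7 184.3] turn 0.4
```

```bash
python3 -m creep '[[[0,0,0.02],0,1],[[0,0,0.06],0,1],[[0,0,0.1],0,1],[[0,0,0.14],0,1],[[0,0,0.165],0,1],[[0,0,0.177],0,1],[[0,0,0.182],0,1],[[0,0,0.182],0,1]]'
python3 -c "
from h import *;go(.540,.091,.059)"
```

```text
time_s: 21.35
tool_pos: [0.5409, 0.0914, 0.0631]
tool_rot: [0.713, 0.701, 0.0, 0.0]
contact_force: [-0.2, 0.4, -0.9]
grip_width: 0.0453
t 21.35 pos [0.5409 0.0914 0.0631] head 89.0 w 0.0453 F [-0.2  0.4 -0.9]
shift mm [-0.4 -0.9  4.1] turn 0.3
```

```bash
python3 -m creep '[[[0,-0.001,0.002],0,1],[[0,-0.001,0.0035],0,1],[[0,-0.001,0.004],0,1],[[0,-0.001,0.004],0,0.1],[[0,-0.001,0.004],0,-0.4],[[0,-0.001,0.004],0,-1],[[0,-0.001,0.004],0,-1],[[0,-0.001,0.004],0,-1]]'
python3 -m creep '[[[0,0,-0.02],0,-1],[[0,0,-0.06],0,-1],[[0,0,-0.1],0,-1],[[0,0,-0.14],0,-1],[[0,0,-0.18],0,-1],[[0,0,-0.2],0,-1],[[0,0,-0.2],0,-1],[[0,0,-0.2],0,-1]]'
python3 -c "
from h import *;go(.590,-.366,.25);c=wcam('w6');crop(c['frame'],220,20,420,260,3,'w6');im=cv2.imread('pics/w6.png');cv2.imwrite('pics/w6.png',im[:600])
for P in [(.540,.091,.014),(.540,.091,.12),(.546,.3605,.014)]: print((np.array(w2p(c,P))-[220,20])*3)"
```

```text
time_s: 22.35
tool_pos: [0.5395, 0.0917, 0.0587]
tool_rot: [0.713, 0.701, 0.0, -0.0]
contact_force: [0.3, 0.4, 0.2]
grip_width: 0.0813
time_s: 23.35
tool_pos: [0.5387, 0.0917, 0.2576]
tool_rot: [0.713, 0.701, -0.001, -0.001]
contact_force: [-0.5, 0.3, -0.1]
grip_width: 0.0879
t 23.35 pos [0.5387 0.0917 0.2576] head 89.0 w 0.0879 F [-0.5  0.3 -0.1]
shift mm [-456.7   59.2    7.5] turn 0.3
[316.14566695 446.90930234]
[317.70084081 509.04095978]
[ 321.76067328 -289.0104522 ]
```

View pics/w6.png

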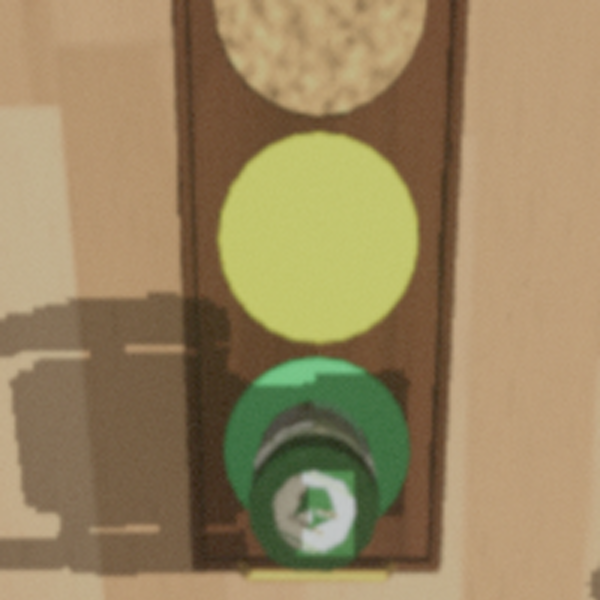

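The spice jar stands on the green coaster: coaster centre at crop about (318,448), cap centre (314,502) against a predicted (318,509). It is within about 2 mm. Now the yellow-lidded jar.

```bash
python3 -m creep '[[[-0.04,0.005,0],0,-1],[[-0.1,0.012,0],0,-1],[[-0.16,0.02,0],0,-1],[[-0.22,0.028,0],0,-1],[[-0.28,0.036,0],0,-1],[[-0.34,0.044,0],0,-1],[[-0.4,0.052,0],0,-1],[[-0.44,0.057,0.02],0,-1]]'
python3 -m creep '[[[-0.015,0.002,0],0,-1],[[-0.016,0.002,0.01],0,-1],[[-0.016,0.002,0.02],0,-1],[[-0.016,0.002,0.02],0,-1],[[-0.016,0.002,0.02],0,-1],[[-0.016,0.002,0.02],0,-1],[[-0.016,0.002,0.02],0,-1],[[-0.016,0.002,0.02],0,-1]]'
python3 -c "
from h import *;go(.590,-.366,.036);c=wcam('w7');crop(c['frame'],200,100,440,280,3,'w7');print((np.array(w2p(c,[.59,-.366,.094]))-[200,100])*3)"
```

```text
time_s: 24.4
tool_pos: [0.5892, -0.3525, 0.238]
tool_rot: [0.714, 0.7, -0.0, 0.001]
contact_force: [0.3, 0.5, -0.5]
grip_width: 0.0875
time_s: 25.4
tool_pos: [0.5907, -0.3653, 0.2189]
tool_rot: [0.713, 0.701, 0.0, 0.0]
contact_force: [0.1, 0.5, 0.5]
grip_width: 0.0881
t 25.4 pos [ 0.5907 -0.3653  0.2189] head 89.0 w 0.0881 F [0.1 0.5 0.5]
shift mm [ -0.7  -0.7 182.9] turn 0.3
[371.15368913 279.47535584]
```

View pics/w7.png

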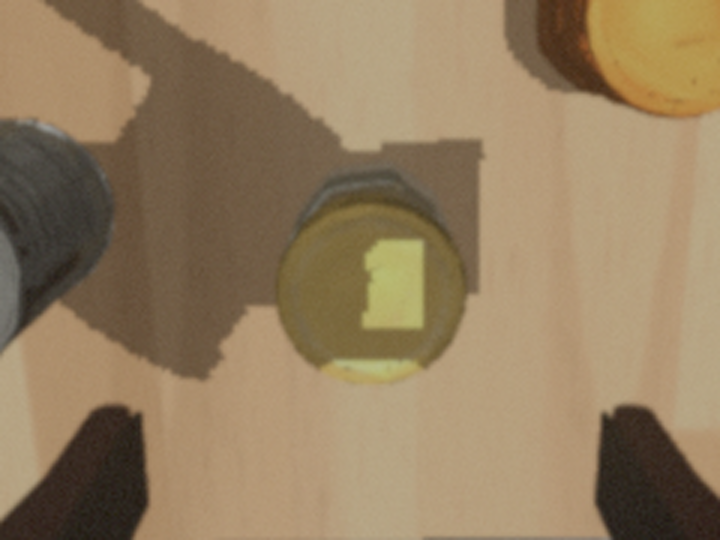

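The lid spans crop 277–465 × 198–384, centre (371,291) against a predicted (371,279.5). That makes y ≈ −0.369, which agrees with the top and side views. Descend and grip, then lift.

```bash
python3 -m creep '[[[-0.004,0,0.03],0,-1],[[-0.004,0,0.07],0,-1],[[-0.004,0,0.11],0,-1],[[-0.004,0,0.145],0,-1],[[-0.004,0,0.17],0,-1],[[-0.004,0,0.18],0,-1],[[-0.004,0,0.183],0,-0.9],[[-0.004,0,0.183],0,0]]'
python3 -m creep '[[[0,0,0],0,1],[[0,0,0],0,1],[[0,0,0],0,1],[[0,0,0],0,1],[[0,0,0],0,1],[[0,0,0],0,1],[[0,0,0],0,1],[[0,0,0],0,1]]' 30
python3 -m creep '[[[0,0,-0.01],0,1],[[0,0,-0.04],0,1],[[0,0,-0.08],0,1],[[0,0,-0.12],0,1],[[0,0,-0.16],0,1],[[0,0,-0.19],0,1],[[0,0,-0.2],0,1],[[0,0,-0.2],0,1]]'
python3 -c "
from h import *;go(.5422,.1805,.22)"
```

```text
time_s: 26.45
tool_pos: [0.5912, -0.3697, 0.0366]
tool_rot: [0.713, 0.701, 0.0, 0.001]
contact_force: [-0.0, 0.5, 0.9]
grip_width: 0.0769
time_s: 27.45
tool_pos: [0.5911, -0.3697, 0.0368]
tool_rot: [0.713, 0.701, 0.0, 0.001]
contact_force: [-1.8, 0.6, 5.3]
grip_width: 0.063
time_s: 28.45
tool_pos: [0.5903, -0.369, 0.2353]
tool_rot: [0.713, 0.701, 0.0, -0.0]
contact_force: [0.2, 0.4, -5.4]
grip_width: 0.0632
t 28.45 pos [ 0.5903 -0.369   0.2353] head 89.0 w 0.0632 F [ 0.2  0.4 -5.4]
shift mm [548.6 -57.5  15.5] turn 0.3
```

```bash
python3 -m creep '[[[0.02,-0.002,0],0,1],[[0.06,-0.006,0],0,1],[[0.11,-0.011,0],0,1],[[0.165,-0.017,0],0,1],[[0.22,-0.023,0],0,1],[[0.275,-0.029,0],0,1],[[0.33,-0.034,0],0,1],[[0.385,-0.04,0],0,1]]'
python3 -m creep '[[[0.05,-0.005,0],0,1],[[0.1,-0.011,0],0,1],[[0.14,-0.015,0],0,1],[[0.16,-0.017,0],0,1],[[0.165,-0.018,0],0,1],[[0.165,-0.018,0.01],0,1],[[0.165,-0.018,0.01],0,1],[[0.165,-0.018,0.01],0,1]]'
python3 -c "
from h import *;go(.5422,.1805,.0508)"
```

```text
time_s: 29.45
tool_pos: [0.5549, 0.0194, 0.2342]
tool_rot: [0.713, 0.701, -0.001, -0.001]
contact_force: [0.5, -0.4, -5.0]
grip_width: 0.0631
time_s: 30.45
tool_pos: [0.5421, 0.1806, 0.2254]
tool_rot: [0.714, 0.7, -0.0, -0.0]
contact_force: [0.3, -0.0, -4.7]
grip_width: 0.0629
t 30.45 pos [0.5421 0.1806 0.2254] head 88.9 w 0.0629 F [ 0.3 -0.  -4.7]
shift mm [ -0.    0.2 174.6] turn 0.2
```

```bash
python3 -m creep '[[[0,0,0.02],0,1],[[0,0,0.06],0,1],[[0,0,0.1],0,1],[[0,0,0.135],0,1],[[0,0,0.158],0,1],[[0,0,0.167],0,1],[[0,0,0.172],0,1],[[0,0,0.172],0,1]]'
python3 -c "
from h import *;go(.5422,.1805,.0508)"
```

```text
time_s: 31.45
tool_pos: [0.5427, 0.1817, 0.0543]
tool_rot: [0.713, 0.701, 0.001, 0.0]
contact_force: [-0.7, 0.9, -4.7]
grip_width: 0.0627
t 31.45 pos [0.5427 0.1817 0.0543] head 89.0 w 0.0627 F [-0.7  0.9 -4.7]
shift mm [-1.2 -0.5  3.5] turn 0.3
```

```bash
python3 -m creep '[[[-0.001,0,0.002],0,1],[[-0.001,0,0.003],0,1],[[-0.001,0,0.0035],0,1],[[-0.001,0,0.0035],0,0],[[-0.001,0,0.0035],0,-0.6],[[-0.001,0,0.0035],0,-1],[[-0.001,0,0.0035],0,-1],[[-0.001,0,0.0035],0,-1]]'
python3 -m creep '[[[0,0,-0.02],0,-1],[[0,0,-0.06],0,-1],[[0,0,-0.1],0,-1],[[0,0,-0.14],0,-1],[[0,0,-0.18],0,-1],[[0,0,-0.21],0,-1],[[0,0,-0.22],0,-1],[[0,0,-0.22],0,-1]]'
python3 -c "
from h import *;go(.449,-.071,.27);c=wcam('w8')"
```

```text
time_s: 32.45
tool_pos: [0.5421, 0.1807, 0.0502]
tool_rot: [0.713, 0.701, 0.0, 0.0]
contact_force: [0.5, 0.0, 0.4]
grip_width: 0.0878
time_s: 33.45
tool_pos: [0.542, 0.1807, 0.2701]
tool_rot: [0.713, 0.701, 0.0, 0.0]
contact_force: [-0.0, -0.4, -0.9]
grip_width: 0.0874
t 33.45 pos [0.542  0.1807 0.2701] head 89.0 w 0.0874 F [-0.  -0.4 -0.9]
shift mm [-253.3  -88.7   -0. ] turn 0.3
```

```bash
python3 -m creep '[[[-0.03,-0.01,0],0,-1],[[-0.08,-0.028,0],0,-1],[[-0.135,-0.047,0],0,-1],[[-0.19,-0.066,0],0,-1],[[-0.235,-0.082,0],0,-1],[[-0.253,-0.089,0],0,-1],[[-0.253,-0.089,0],0,-1],[[-0.253,-0.089,0],0,-1]]'
python3 -c "
from h import *
go(.449,-.071,.121);c=wcam('w9')
from plant import vision
t=vision.camera('top');np.savez('pics/top1.npz',**t)
d=load('w8')
def cr(c,x0,y0,x1,y1,s): return cv2.resize(c['frame'][y0:y1,x0:x1,::-1],None,fx=s,fy=s,interpolation=cv2.INTER_CUBIC)
A=cr(d,220,60,420,260,2); B=cr(c,220,60,420,260,2); C=cr(t,170,170,330,230,5)[:200]
cv2.imwrite('pics/m1.png',np.vstack([np.hstack([A,B]),cr(t,175,175,335,215,5)]))
print('w8 yellow c,top', [((np.array(w2p(d,P))-[220,60])*2).round() for P in [(.5422,.1805,.014),(.5422,.1805,.108),(.546,.3605,.104),(.546,.3605,.014),(.5443,.2705,.014)]])
print('w9 mill', ((np.array(w2p(c,[.449,-.071,.17]))-[220,60])*2).round())
o=np.array([175,175])
for P in [(.5437,.3605,.104),(.5397,.1805,.108),(.5377,.0908,.12)]: print('top',((np.array(w2p(t,P))-o)*5).round()+[0,400])"
```

```text
time_s: 34.5
tool_pos: [0.4485, -0.07, 0.2693]
tool_rot: [0.713, 0.701, -0.0, -0.001]
contact_force: [0.3, -0.0, 0.4]
grip_width: 0.0873
t 34.5 pos [ 0.4485 -0.07    0.2693] head 89.0 w 0.0873 F [ 0.3 -0.   0.4]
shift mm [ -1.1   0.7 148.3] turn 0.3
w8 yellow c,top [array([208., 214.]), array([209., 247.]), array([ 211., -132.]), array([210., -81.]), array([209.,  76.])]
w9 mill [211. 283.]
top [ 93. 473.]
top [432. 483.]
top [601. 484.]
```

View pics/m1.png

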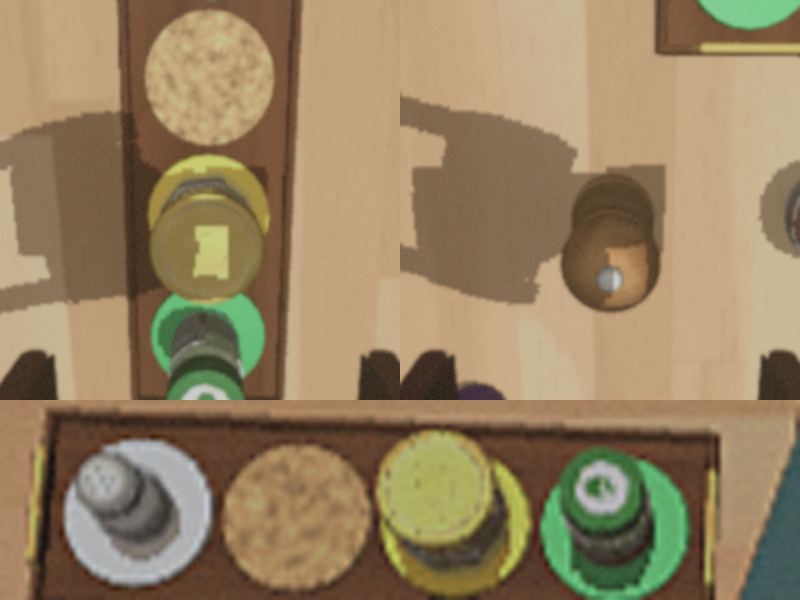

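Lid at (206,246) against (209,247) expected, cork at (209,77) as expected. In the top view the spread and spice tops lie within about 1 px of centred, and the salt is about 4 mm off centre, which is well on the coaster. The mill knob at (609,279) gives the mill at (0.448,−0.069). Grip the mill's head at 140 mm.

```bash
python3 -m creep '[[[0.001,0,0.02],0,-1],[[0.001,0,0.05],0,-1],[[0.001,0,0.085],0,-1],[[0.001,0,0.12],0,-1],[[0.001,0,0.14],0,-1],[[0.001,0,0.147],0,-1],[[0.001,0,0.148],0,-0.4],[[0.001,0,0.148],0,0]]' 8
python3 -m creep '[[[0,0,0],0,0.2],[[0,0,0],0,1],[[0,0,0],0,1],[[0,0,0],0,1],[[0,0,0],0,1],[[0,0,0],0,1],[[0,0,0],0,1],[[0,0,0],0,1]]' 20
python3 -m creep '[[[0,0,-0.01],0,1],[[0,0,-0.03],0,1],[[0,0,-0.06],0,1],[[0,0,-0.1],0,1],[[0,0,-0.14],0,1],[[0,0,-0.16],0,1],[[0,0,-0.165],0,1],[[0,0,-0.165],0,1]]'
python3 -c "
from h import *;go(.5443,.2705,.286)"
```

```text
time_s: 35.6
tool_pos: [0.4495, -0.0697, 0.1229]
tool_rot: [0.713, 0.701, 0.0, 0.001]
contact_force: [0.5, -0.7, -0.3]
grip_width: 0.0712
time_s: 36.6
tool_pos: [0.4493, -0.0699, 0.1226]
tool_rot: [0.713, 0.701, 0.0, 0.0]
contact_force: [-0.1, 0.5, 6.0]
grip_width: 0.0477
time_s: 37.6
tool_pos: [0.448, -0.0695, 0.2866]
tool_rot: [0.713, 0.701, -0.0, -0.001]
contact_force: [0.4, 0.0, -2.1]
grip_width: 0.0477
t 37.6 pos [ 0.448  -0.0695  0.2866] head 89.0 w 0.0477 F [ 0.4  0.  -2.1]
shift mm [341.6  90.4   0.7] turn 0.3
```

```bash
python3 -m creep '[[[0.01,0.003,0],0,1],[[0.03,0.008,0],0,1],[[0.06,0.016,0],0,1],[[0.095,0.025,0],0,1],[[0.13,0.035,0],0,1],[[0.165,0.044,0],0,1],[[0.2,0.053,0],0,1],[[0.235,0.062,0],0,1]]'
python3 -m creep '[[[0.035,0.009,0],0,1],[[0.065,0.017,0],0,1],[[0.088,0.023,0],0,1],[[0.101,0.027,0],0,1],[[0.106,0.028,0],0,1],[[0.107,0.028,0],0,1],[[0.107,0.028,0],0,1],[[0.107,0.028,0],0,1]]'
python3 -c "
from h import *;go(.5443,.2705,.1366)
c=wcam('w10')
from plant import vision
t=vision.camera('side');np.savez('pics/side1.npz',**t)
def cr(c,x0,y0,x1,y1,s): return cv2.resize(c['frame'][y0:y1,x0:x1,::-1],None,fx=s,fy=s,interpolation=cv2.INTER_CUBIC)
cv2.imwrite('pics/m2.png',np.hstack([cr(c,220,80,420,330,2),cr(t,270,60,390,210,10/3)]))"
```

```text
time_s: 38.6
tool_pos: [0.5141, 0.166, 0.2858]
tool_rot: [0.713, 0.701, -0.001, -0.001]
contact_force: [0.5, -0.5, -2.0]
grip_width: 0.0473
time_s: 39.6
tool_pos: [0.5445, 0.27, 0.2874]
tool_rot: [0.713, 0.701, 0.0, 0.0]
contact_force: [-0.3, 0.1, -1.9]
grip_width: 0.0474
t 39.6 pos [0.5445 0.27   0.2874] head 89.0 w 0.0474 F [-0.3  0.1 -1.9]
shift mm [  0.5  -0.2 150.8] turn 0.3
```

View pics/m2.png

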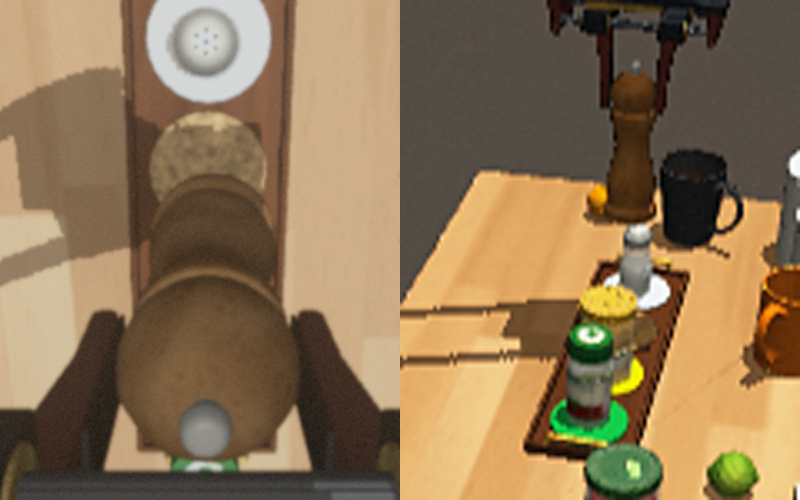

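The mill hangs straight over the cork coaster (coaster at crop 150–266, mill centred at 208), and the other three stand upright. Lowering.

```bash
python3 -m creep '[[[0,0,0.015],0,1],[[0,0,0.045],0,1],[[0,0,0.08],0,1],[[0,0,0.11],0,1],[[0,0,0.13],0,1],[[0,0,0.14],0,1],[[0,0,0.145],0,1],[[0,0,0.146],0,1]]'
python3 -c "
from h import *;go(.5443,.2705,.1366)"
```

```text
time_s: 40.7
tool_pos: [0.5448, 0.2708, 0.1414]
tool_rot: [0.713, 0.701, 0.0, 0.0]
contact_force: [0.9, 0.2, -2.4]
grip_width: 0.0478
t 40.7 pos [0.5448 0.2708 0.1414] head 89.0 w 0.0478 F [ 0.9  0.2 -2.4]
shift mm [-0.3 -0.5  4.8] turn 0.3
```

```bash
python3 -m creep '[[[0,0,0.002],0,1],[[0,0,0.003],0,1],[[0,0,0.004],0,1],[[0,0,0.0045],0,1],[[0,0,0.0045],0,1],[[0,0,0.0045],0,1],[[0,0,0.0045],0,1],[[0,0,0.0045],0,1]]'
python3 -m creep '[[[0,0,0],0,0.3],[[0,0,0],0,0.1],[[0,0,0],0,-0.1],[[0,0,0],0,-0.4],[[0,0,0],0,-0.8],[[0,0,0],0,-1],[[0,0,0],0,-1],[[0,0,0],0,-1]]'
python3 -m creep '[[[0,0,-0.01],0,-1],[[0,0,-0.03],0,-1],[[0,0,-0.06],0,-1],[[0,0,-0.09],0,-1],[[0,0,-0.12],0,-1],[[0,0,-0.15],0,-1],[[0,0,-0.15],0,-1],[[0,0,-0.15],0,-1]]'
python3 -m creep '[[[-0.03,0,0],0,-1],[[-0.08,0,0],0,-1],[[-0.13,0,0],0,-1],[[-0.18,0,0],0,-1],[[-0.23,0,0],0,-1],[[-0.28,0,0],0,-1],[[-0.3,0,0],0,-1],[[-0.3,0,0],0,-1]]'
python3 -c "
from h import *
from plant import vision
t=vision.camera('top');s=vision.camera('side');np.savez('pics/top2.npz',**t);np.savez('pics/side2.npz',**s)
def cr(c,x0,y0,x1,y1,s): return cv2.resize(c['frame'][y0:y1,x0:x1,::-1],None,fx=s,fy=s,interpolation=cv2.INTER_CUBIC)
cv2.imwrite('pics/m3.png',np.vstack([cr(t,175,170,335,220,5),cr(s,225,130,425,210,4)]))
for P in [(.546,.3605,.104),(.5443,.2705,.184),(.5422,.1805,.108),(.5402,.091,.12)]: print('top',((np.array(w2p(t,P))-[175,170])*5).round(),'side',((np.array(w2p(s,P))-[225,130])*4).round()+[0,250])"
```

```text
time_s: 41.7
tool_pos: [0.5446, 0.2707, 0.1367]
tool_rot: [0.713, 0.701, 0.0, -0.0]
contact_force: [0.6, -0.2, -1.9]
grip_width: 0.0475
time_s: 42.7
tool_pos: [0.5446, 0.2707, 0.1367]
tool_rot: [0.713, 0.701, 0.0, -0.0]
contact_force: [-0.6, 0.2, -0.7]
grip_width: 0.0881
time_s: 43.7
tool_pos: [0.5441, 0.2705, 0.2862]
tool_rot: [0.713, 0.701, -0.0, -0.0]
contact_force: [-0.7, -0.1, 0.5]
grip_width: 0.0877
time_s: 44.7
tool_pos: [0.5389, -0.0298, 0.2857]
tool_rot: [0.714, 0.7, -0.0, -0.001]
contact_force: [-0.2, 0.2, 0.2]
grip_width: 0.0881
top [93. 94.] side [467. 236.]
top [231.  63.] side [454. 205.]
top [432. 104.] side [431. 327.]
top [601. 104.] side [410. 370.]
```

View pics/m3.png

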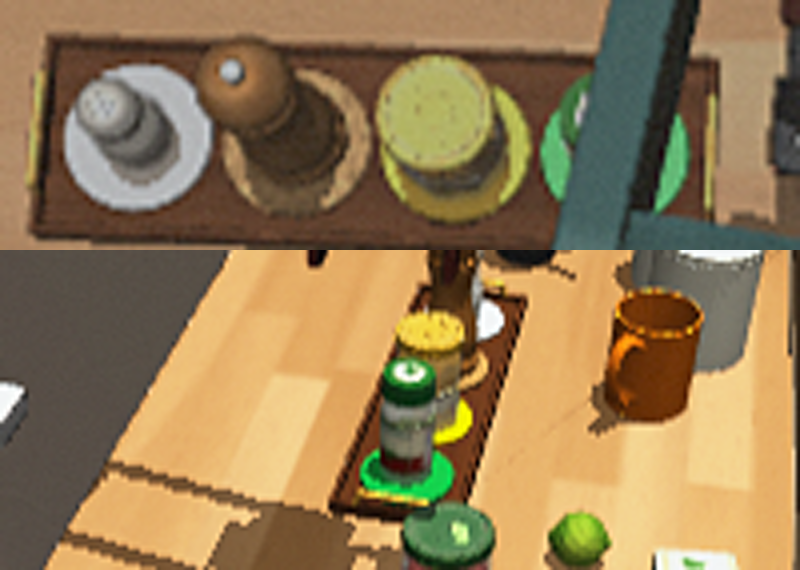

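All four stand upright on their own coasters: knob at (231,70) where (231,63) was expected, yellow lid (434,104) against (432,104), salt cap (104,103) against (93,94). The green jar is partly behind the arm here, but the side view shows it standing centred. Handing in.

```bash
python3 -c "
from plant import manip;print(manip.hand_in());print(manip.read_state()['time_s'])"
```

```text
the job is handed in; nothing more can be done
None
the job is handed in; nothing more can be done
```

I put all four condiments upright on their own coasters in the order salt, spice jar, yellow-lidded jar, then the pepper mill last, and handed the job in. The clock read about 45 s of the 122 s allowed.

- **Placement:** the last checks put the spice jar, spread jar and mill within about 2–4 mm of their coaster centres. The salt shaker sits about 4–5 mm off centre toward the cork coaster; I judged that good enough and left it.
- **Last top view:** the arm partly hid the spice jar. The final side view and an earlier top view both showed it standing in place.
- **Salt grip:** my first reading of its angle was wrong, and the light test grip stopped at 51 mm instead of 40 mm. I opened, turned 24° and gripped it square at 41 mm.
- **Camera disagreement:** the top camera read about 3–5 mm lower in x than the wrist camera, so I used the wrist readings.
- **Left alone:** I did not touch the jam jar, the food tin or the look-alikes. I did not measure the bystanders again at the end.
- **Refused command:** my first move command was a badly formed one. It was refused and nothing moved.

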